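# Open the top half of the sample cabinet's split door

## Task

Open only the top half of the small slide cabinet's split door and leave it swung right back, with the bottom half still shut and bolted. First clear the sliding latch on the roof: it runs free either to the left or to the right, which you must feel for gently, because the other way soon meets a hidden spring stop that must not be forced. Let go at the end, and do not disturb the things standing around.

Things in the scene. Friction and masses are not known exactly. Their poses are not given: they have to be found in the camera images.
- cabinet: White cabinet fixed to the worktop, 130 deep (x) x 200 wide (y) x 225 mm high, split door on its front: blue leaves 168 mm wide with white panels; upper 116 to 222 mm above the worktop, lower 13 to 113 mm. Origin: centre of the underside; -x points out of the front towards the robot, +y to the robot's left. Leaf faces lie at x = -80 mm. Slide boxes stand on the shelf behind the upper leaf.
- latch (a joint): Steel latch sliding astride a closed rail on the cabinet's roof. m: 0 = middle, locked (starts within 2 mm of it); + = slid to the cabinet's +y (left), - = right. Its 16 mm tongue then blocks the 18 mm striker on the upper leaf's top edge, freeing it beyond 18 mm; travel 28 mm. Slides with about 3 N, stays put. Only one way is free (unseen); the other meets a hidden spring stop after 2 to 6 mm.
- latch_stop (a joint): The hidden spring stop in the rail, 4 N per mm of yield. Value: how far it has been forced aside, m, 0 when untouched (either sign). More than 8 mm (about 32 N) breaks it. It blocks one side of the latch's travel, drawn at random.
- latch_knob (a point): Grip centre of the latch's upright round black knob, 16 mm diameter, 42 mm tall; 279 mm above the worktop, 16 mm below the knob's top, 23 mm above the latch's 40 mm wide top plate. With the latch at 0 it lies at x = -40, y = -35 mm of the cabinet. Moves with the latch.
- hatch (a joint): Upper leaf of the split door, rad: 0 shut, 1.75 fully open (stop). Hinged at the cabinet's right (-y) side about a vertical axis; its left edge swings out towards the robot (counter-clockwise from above). Hinge friction 0.12 N m; stays where it is left. While the latch's tongue stands before the striker it gives only about 0.02 rad.
- hatch_handle (a point): Grip point on the upper leaf's pull: upright round steel bar, 12 mm diameter, its axis 45 mm before the leaf's face, on a single arm at its foot 50 mm below this point; the bar's free rounded top is 24 mm above this point. 202 mm above the worktop, 135 mm from the hinge axis along the leaf. Moves with the leaf.
- hatch_hinge (a point): Point on the upper leaf's vertical hinge axis (right front edge of the leaf, in its outer face), 202 mm above the worktop.
- lower_leaf (a joint): Lower leaf of the split door, rad: 0 shut. Must stay shut; the bolt gives it about 0.01 rad of play.
- lower_bolt (a joint): Barrel bolt on the lower leaf's face, m: 0 = shot home into the keeper on the left jamb, positive = drawn back to the right. Must stay home.
- lower_bolt_knob (a point): Centre of the lower bolt's small black knob (12 mm), 60 mm above the worktop.
- bottle: Amber glass reagent bottle with black screw cap, 75 x 75 x 184 mm, standing to the right of the cabinet. Origin: centre of the underside. Leave alone.
- cup: Blue translucent cup, 69 mm wide, 76 mm tall, left of the cabinet. Origin: centre of the underside. Leave alone.
- bench_timer: Red and white digital bench timer, 62 x 73 x 57 mm, lying in front of the cabinet. Origin: centre of the underside. Leave alone.
- marker: White and blue marker pen lying in front of the cabinet, 15 x 125 x 16 mm. Origin: centre of the underside. Leave alone.

How it is judged:
By the outcome, as a careful person would: the job done as asked, in the order asked, and still so for the second after the job is handed in, with the robot touching nothing.
It also fails if it takes over 45 s, if anything falls off the work surface, if the arm or the gripper's body presses on something with over 40 N, if the wrist force passes 120 N, or if a joint passes its speed limit or range.

## Robot

A 7-joint arm with a two-finger parallel gripper is mounted at the origin on a cart in front of the work surface, level with it; the furniture and walls round the work are solid. World frame = base frame: x ahead of the robot, y to its left, z up, the work surface at z = 0. Lengths are in m, angles in rad, forces in N, time in s.
With the tool pointing down it reaches from about 0.4 to 0.875 m from the base axis. Payload 19.3 kg.
Tool frame: the origin (TCP) lies at the very end of the fingers, on their centre line; the grasp point (between the pads) lies 19 mm behind it; z points along the fingers, y is the line along which they close (so a half turn about z gives the same grasp; the last joint's range is limited). The gripper opens to 85 mm and grips with 20 to 120 N. Pads are 22 mm wide; open, the fingers measure 114 mm over their backs; the gripper's body (76 mm by 85 mm) begins 54 mm behind the grasp point. The pads swing forward as they close: fully open they stand 13 mm farther back than shut.
Start: joints at [1.043, 0.521, -0.036, 1.599, 0.021, 1.021, -0.113], TCP at [0.276, -0.561, 0.231] pointing down, gripper open.
Joint ranges: [-2.91, 2.91], [-0.3, 2.13], [-1.5, 1.42], [0.17, 2.43], [-1.26, 4.41], [0.16, 1.93], [-2.52, 2.52]. Speed limits (rad/s): [1.89, 1.89, 2.39, 2.39, 3.01, 3.01, 3.01].

## Interface

Orientations are given as [roll, pitch, yaw] about the fixed x, y, z axes, in that order (R = Rz(yaw) Ry(pitch) Rx(roll)).
In Python, from workcell import bot gives the robot as it stands. The module is installed in compiled form; this text tells all that it offers.
- The arm moves only by the tool apply_moves, never from a script. Its arguments are lists of equal length, an entry for each row: "claw": the finger opening in m, from 0 to 0.0854; "xyz": the shift along the tool's x, y, z in m, a list of three; "twist": the turn, a rotation vector about the tool's x, y, z in rad, a list of three. A call has 1 to 20 rows; each row shifts and turns the commanded pose from where the row before left it, along the tool's axes as they then stand; what a row does not reach is not made up. A row lasts 1/10 s, in which the tool goes at most 50 mm and 8.59 degrees, less where a joint would pass 70% of its speed; a pose out of reach is approached as far as the arm can. A call with a gripper value outside its range is refused whole. The fingers move at their own pace and stop on an object; "force" is the grip in N (left out, the last holds). Time passes only in rows, so rows that do not move let the fingers close. It gives the time, the measured TCP pose, the force, the opening and the grip force at its end, in the units of the state.
- bot.observe(): the state, without advancing time (a new reading comes with each control period).
- bot.grab_frame(name): name is "side" or "top"; returns a dict with "img" (420x560x3 uint8, red, green, blue), "vfov" (degrees; the focal length in pixels is half the picture's height over the tangent of half this angle, whatever the lens; pixels are square), "cx", "cy" (the principal point, pixels), "view" (4x4, takes a point from world to camera coordinates). Camera axes: x right, y up, looking along -z (the intrinsics and any distortion apply to the point x, -y, -z); pixel columns grow to the right and rows downward; lengths in m; the calibration is good to about 2 mm. A picture is of the moment at which its call begins. There is no depth.
- bot.job_done(): hands the job in; it is judged then, once.
Trained networks look in the newest picture that a camera, given by its name, has taken for a name from the list of things; names that differ only in an ending like _2 or _b are one class to them, and where a whole thing is asked for, a point or a joint stands for the part that bears it (a point fixed in the world has none). Each returns a list of dicts, best first, with "score" (0 to 1); they miss things now and then, are a little off and sometimes report something else, mostly with a low value. They report only what shows in the picture. A call takes as long as a camera call.
- bot.find_in(camera, query): "position" ([x, y, z] in m, in world coordinates, good to about 4 mm: the middle of the surface that is visible of it).
The state is a dict: "clock": time; "qpos": joint angles; "qd": joint speeds; "joint_efforts": joint torques, N m; "position": TCP position; "tool_rot": TCP orientation; "force": force on the tool from outside, world axes, zero at the start; "moment": the same for the moment, N m; "grip_width": finger opening in m; "finger_force": force on a finger pad.
Only numpy, scipy, OpenCV 4.12 (cv2) and the standard library are available. Lean on these libraries where they do the work, as an engineer would, in place of code of your own. Each camera call takes 0.05 s, during which the arm holds its last target. There are 200 camera calls.

## Working session

There is one attempt and no reset: what is moved stays moved. The work goes in short steps, Python scripts to look and compute and a tool call to move; the robot and the scene stay as the last step left them, time stands still between calls to the robot, and variables do not carry over. Pictures are saved under pics/ and viewed, at most 10 in all, crops included, and the job is handed in when it is done.

Besides the shell and the picture viewer there is one more tool, called after "Call:" by a JSON object that holds its "op" and its "data", one argument or row to a line. apply_moves: Moves the arm, as the interface text tells. Its arguments: {"type":"object","properties":{"claw":{"type":"array"},"xyz":{"type":"array"},"twist":{"type":"array"},"force":{"type":"number"}},"required":["claw","xyz","twist"]}

```bash
mkdir -p pics; python3 - <<'E'
from workcell import bot
import cv2, numpy as np
s=bot.observe(); print(s['clock'],s['position'],s['tool_rot'],s['force'])
for c in ("side","top"):
    f=bot.grab_frame(c); cv2.imwrite(f"pics/{c}0.png",f['img'][:,:,::-1])
    print(c,f['vfov'],f['cx'],f['cy'],np.round(f['view'],3).tolist())
    for q in ("cabinet","latch_knob","hatch_handle","hatch_hinge","lower_bolt_knob","bottle","cup","bench_timer","marker"):
        print(q,[(np.round(d['position'],3).tolist(),round(d['score'],2)) for d in bot.find_in(c,q)[:2]])
E
```

```text
0.0 [ 0.27605166 -0.56037747  0.23071934] [-3.14048449e+00  7.23070852e-05  4.57781766e-01] [ 0.66845722  0.24724795 -0.45285877]
side 48.26595992169443 278.94395470795655 212.28370812641802 [[-0.857, -0.515, -0.01, 0.507], [0.325, -0.556, 0.765, -0.351], [-0.399, 0.653, 0.644, -0.853], [0.0, 0.0, 0.0, 1.0]]
cabinet [([0.626, 0.106, 0.191], 0.84)]
latch_knob [([0.631, 0.008, 0.253], 0.59), ([0.574, 0.088, 0.062], 0.45)]
hatch_handle [([0.59, 0.062, 0.19], 0.8)]
hatch_hinge [([0.593, 0.07, 0.184], 0.92)]
lower_bolt_knob [([0.698, -0.134, 0.183], 0.54)]
bottle [([0.488, 0.113, 0.04], 0.52)]
cup [([0.542, 0.188, 0.049], 0.85)]
bench_timer [([0.486, 0.112, 0.036], 0.62)]
marker [([0.485, -0.034, 0.013], 0.87)]
top 49.5990226750896 276.38340207113873 207.80611882741226 [[0.039, -0.999, 0.001, -0.054], [0.979, 0.038, 0.2, -0.61], [-0.2, -0.007, 0.98, -1.151], [0.0, 0.0, 0.0, 1.0]]
cabinet [([0.638, 0.042, 0.223], 0.9)]
latch_knob [([0.629, 0.002, 0.25], 0.8)]
hatch_handle [([0.597, 0.04, 0.202], 0.73)]
hatch_hinge [([0.594, 0.039, 0.197], 0.83)]
lower_bolt_knob [([0.581, 0.092, 0.064], 0.57)]
bottle [([0.688, -0.132, 0.129], 0.66)]
cup [([0.547, 0.198, 0.029], 0.67)]
bench_timer [([0.491, 0.102, 0.041], 0.86)]
marker [([0.484, -0.035, 0.013], 0.62)]
```

View pics/side0.png

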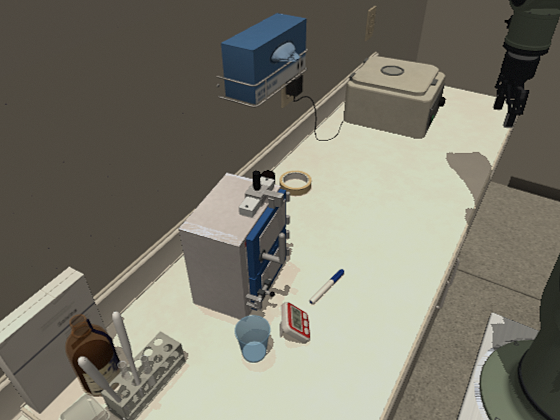

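View pics/top0.png

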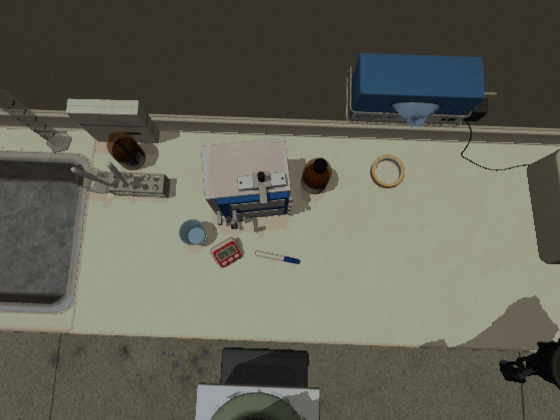

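The side view shows the cabinet at (235,240), knob near (262,180), pull near (272,258), timer (296,322) and marker (327,287). In the top view the cabinet roof spans (203..290,140..212), with the knob at about (262,176). Next I'll zoom in for the corners.

```bash
python3 - <<'E'
from workcell import bot
import cv2
f=bot.grab_frame("top"); print(f.keys())
a=cv2.resize(f['img'][130:240,190:335,::-1],None,fx=5.5,fy=5.4,interpolation=cv2.INTER_CUBIC); cv2.imwrite("pics/topz.png",a); print(a.shape)
f=bot.grab_frame("side")
a=cv2.resize(f['img'][165:325,170:330,::-1],None,fx=3.7,fy=3.7,interpolation=cv2.INTER_CUBIC); cv2.imwrite("pics/sidez.png",a); print(a.shape)
E
```

```text
dict_keys(['img', 'vfov', 'cx', 'cy', 'view'])
(594, 798, 3)
(592, 592, 3)
```

View pics/topz.png

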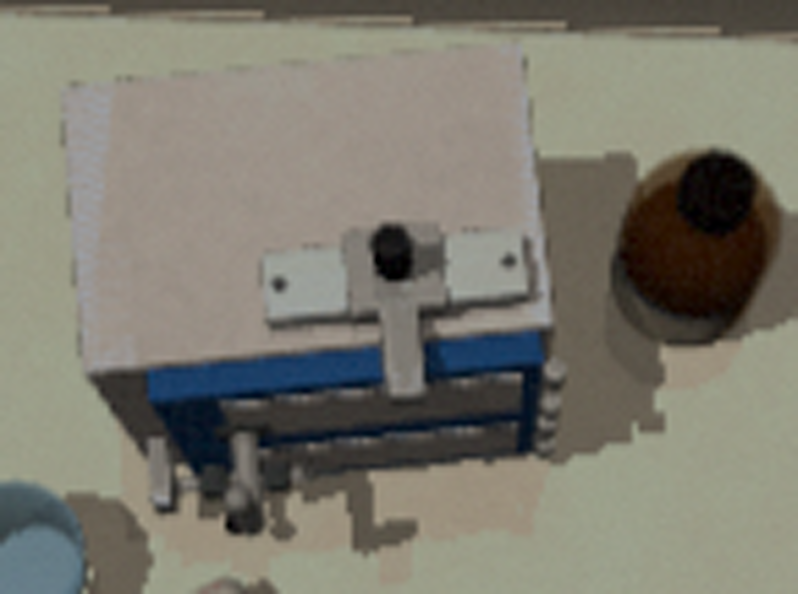

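View pics/sidez.png

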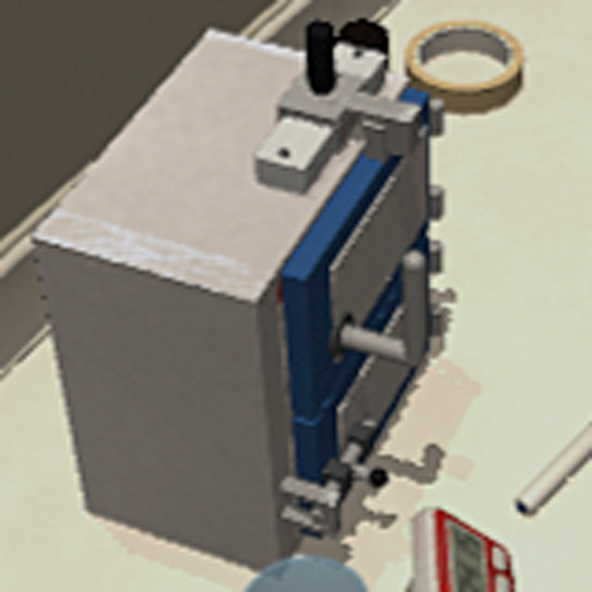

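The crops show the roof corners at top px (65,88), (520,43), (550,328), (90,375), the knob top at (392,238) and the pull top at (245,438). In the side crop the roof corners are at (35,238), (210,32), (262,300), the knob top at (321,28) and the pull top at (415,258). I'll fit the cabinet pose to these.

```bash
cat > fit.py <<'E'
from workcell import bot
import numpy as np
from scipy.optimize import least_squares
def proj(f,P):
    P=np.asarray(P,float); c=(f['view']@np.append(P,1))[:3]
    F=210/np.tan(np.radians(f['vfov'])/2)
    return np.array([f['cx']-F*c[0]/c[2], f['cy']+F*c[1]/c[2]])
def c2w(p,l):
    c,s=np.cos(p[2]),np.sin(p[2]); return np.array([p[0]+c*l[0]-s*l[1],p[1]+s*l[0]+c*l[1],l[2]])
E
python3 - <<'E'
from fit import *
f={c:bot.grab_frame(c) for c in("top","side")}
B=lambda a:[(190+x/5.503,130+y/5.4) for x,y in a]
S=lambda a:[(170+x/3.7,165+y/3.7) for x,y in a]
L=[(.065,.1,.225),(.065,-.1,.225),(-.065,-.1,.225),(-.065,.1,.225),(-.04,-.035,.295),(-.125,.051,.226)]
ob=[('top',l,u) for l,u in zip(L,B([(65,88),(520,43),(550,328),(90,375),(392,238),(245,438)]))]
L2=[L[0],L[1],L[3],L[4],L[5],(.065,.1,0)]
ob+=[('side',l,u) for l,u in zip(L2,S([(35,238),(210,32),(262,300),(321,28),(415,258),(85,512)]))]
res=lambda p:np.concatenate([proj(f[c],c2w(p,l))-u for c,l,u in ob])
r=least_squares(res,[.66,.03,0],loss='soft_l1'); print(r.x,np.degrees(r.x[2])); print(np.round(r.fun.reshape(-1,2),1) if 0 else np.round(res(r.x).reshape(-1,2),1))
for n,l in dict(knob=(-.04,-.035,.279),handle=(-.125,.051,.202),hinge=(-.08,-.084,.202)).items(): print(n,np.round(c2w(r.x,l),4))
E
```

```text
[0.67072757 0.04409529 0.15828107] 9.068837068539473
[[-1.2  0.3]
 [ 0.  -0.9]
 [ 1.5 -0.9]
 [-0.9  0.4]
 [ 0.2  0.5]
 [-5.4 11.6]
 [-0.2 -1.3]
 [-0.1 -2.1]
 [ 0.1 -0.7]
 [ 0.1 -1.3]
 [-0.9  1.3]
 [ 1.2  0.1]]
knob [0.6367 0.0032 0.279 ]
handle [0.5393 0.0748 0.202 ]
hinge [ 0.605  -0.0515  0.202 ]
```

```bash
python3 - <<'E'
from fit import *
import cv2
f={c:bot.grab_frame(c) for c in("top","side")}
p=[.6707,.0441,.1583]
a=cv2.imread("pics/topz.png"); b=cv2.imread("pics/sidez.png")
pts=[(sx*.065,sy*.1,z) for sx in(1,-1) for sy in(1,-1) for z in (0,.225)]+[(-.04,-.035,.295),(-.125,.051,.226),(-.125,.051,.152),(-.08,-.084,.222),(-.08,.084,.222),(-.08,.084,.013),(-.08,-.084,.013)]
for l in pts:
    P=c2w(p,l)
    u=proj(f['top'],P); cv2.circle(a,(int((u[0]-190)*5.503),int((u[1]-130)*5.4)),4,(0,0,255),1)
    u=proj(f['side'],P); cv2.circle(b,(int((u[0]-170)*3.7),int((u[1]-165)*3.7)),4,(0,0,255),1)
c=np.hstack([cv2.resize(a,(440,328)),cv2.resize(b,(328,328))]); cv2.imwrite("pics/ov.png",c)
r=least_squares(lambda P:np.r_[proj(f['top'],P)-(190+242/5.503,130+505/5.4),proj(f['side'],P)-(170+415/3.7,165+258/3.7)],[.54,.07,.22]);print(r.x,r.fun)
E
```

```text
[0.54124914 0.06506205 0.22004404] [-0.33699371 -1.03914755  0.86827067  0.22540141]
```

View pics/ov.png

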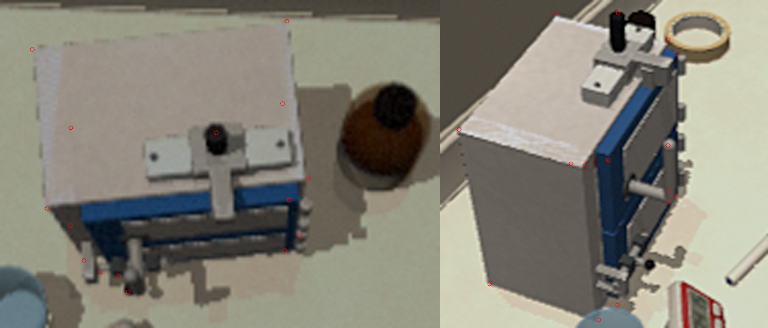

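The overlay matches well except at the pull, where I had clicked the wrong end in the top view. The bar's top is near crop px (242,505), so I'll refit with that.

```bash
python3 - <<'E'
from fit import *
f={c:bot.grab_frame(c) for c in("top","side")}
B=lambda a:[(190+x/5.503,130+y/5.4) for x,y in a]
S=lambda a:[(170+x/3.7,165+y/3.7) for x,y in a]
L=[(.065,.1,.225),(.065,-.1,.225),(-.065,-.1,.225),(-.065,.1,.225),(-.04,-.035,.295),(-.125,.051,.226),(-.08,-.084,.222),(-.08,.084,.222)]
ob=[('top',l,u) for l,u in zip(L,B([(65,88),(520,43),(550,328),(90,375),(392,240),(242,505),(543,362),(152,403)]))]
L2=[L[0],L[1],L[3],L[4],L[5],(.065,.1,0)]
ob+=[('side',l,u) for l,u in zip(L2,S([(35,238),(210,32),(262,300),(321,28),(415,258),(85,512)]))]
res=lambda p:np.concatenate([proj(f[c],c2w(p,l))-u for c,l,u in ob])
r=least_squares(res,[.66,.03,0]); print(r.x,np.degrees(r.x[2])); print(np.round(res(r.x).reshape(-1,2),1).tolist())
for n,l in dict(knob=(-.04,-.035,.279),handle=(-.125,.051,.202),hinge=(-.08,-.084,.202)).items(): print(n,np.round(c2w(r.x,l),4))
E
```

```text
[0.6709404  0.0426254  0.16896515] 9.68098985502755
[[-0.8, 0.7], [0.3, -1.4], [2.3, -1.4], [0.1, 0.8], [1.0, -0.2], [-3.6, -0.7], [-2.4, -0.3], [-3.4, 1.3], [0.6, -1.4], [-0.4, -2.4], [1.1, -1.4], [0.3, -1.9], [-0.0, 0.4], [1.8, -0.1]]
knob [0.6374 0.0014 0.279 ]
handle [0.5391 0.0719 0.202 ]
hinge [ 0.6062 -0.0536  0.202 ]
```

```bash
python3 - <<'E'
from fit import *
f={c:bot.grab_frame(c) for c in("top","side")}
B=lambda a:[(190+x/5.503,130+y/5.4) for x,y in a]
S=lambda a:[(170+x/3.7,165+y/3.7) for x,y in a]
def ob(h):
    L=[(.065,.1,.225),(.065,-.1,.225),(-.065,-.1,.225),(-.065,.1,.225),(-.04,-.035,.295),(-.125,h+.135,.226),(-.08,h,.222),(-.08,h+.168,.222)]
    o=[('top',l,u) for l,u in zip(L,B([(65,88),(520,43),(550,328),(90,375),(392,240),(242,505),(543,362),(152,403)]))]
    L2=[L[0],L[1],L[3],L[4],L[5],(.065,.1,0)]
    return o+[('side',l,u) for l,u in zip(L2,S([(35,238),(210,32),(262,300),(321,28),(415,258),(85,512)]))]
res=lambda p:np.concatenate([proj(f[c],c2w(p,l))-u for c,l,u in ob(p[3])])
r=least_squares(res,[.66,.03,0,-.08]); print(r.x,np.degrees(r.x[2])); print(np.round(res(r.x).reshape(-1,2),1).tolist())
h=r.x[3]
for n,l in dict(knob=(-.04,-.035,.279),handle=(-.125,h+.135,.202),hinge=(-.08,h,.202)).items(): print(n,np.round(c2w(r.x,l),4))
E
```

```text
[ 0.67003081  0.04505015  0.15127921 -0.09423464] 8.667660453283396
[[-1.4, 0.2], [-0.2, -0.4], [0.9, -0.3], [-1.5, 0.4], [-0.4, 0.5], [-1.2, -1.1], [0.4, 0.2], [-0.8, 0.6], [-0.4, -1.1], [0.3, -1.8], [-0.4, -0.2], [0.2, -0.8], [0.9, -1.5], [1.0, 0.2]]
knob [0.6358 0.0044 0.279 ]
handle [0.5403 0.0665 0.202 ]
hinge [ 0.6051 -0.0602  0.202 ]
```

Call:
{"op": "apply_moves", "data": {
  "claw": [0.05,0.05,0.05,0.05,0.05,0.05,0.05,0.05,0.05,0.05,0.05,0.05,0.05,0.05,0.05,0.05,0.05,0.05,0.05,0.05],
  "xyz": [
    [0,0,-0.04],
    [0,0,-0.04],
    [0,0,-0.04],
    [0.026,-0.03,0],
    [0.026,-0.03,0],
    [0.026,-0.03,0],
    [0.026,-0.03,0],
    [0.026,-0.03,0],
    [0.026,-0.03,0],
    [0.026,-0.03,0],
    [0.026,-0.03,0],
    [0.026,-0.03,0],
    [0.026,-0.03,0],
    [0.026,-0.03,0],
    [0.026,-0.03,0],
    [0.026,-0.03,0],
    [0.026,-0.03,0],
    [0.026,-0.03,0],
    [0.026,-0.025,0],
    [0,0,0]
  ],
  "twist": [
    [0,0,0.1],
    [0,0,0.1],
    [0,0,0.107],
    [0,0,0],
    [0,0,0],
    [0,0,0],
    [0,0,0],
    [0,0,0],
    [0,0,0],
    [0,0,0],
    [0,0,0],
    [0,0,0],
    [0,0,0],
    [0,0,0],
    [0,0,0],
    [0,0,0],
    [0,0,0],
    [0,0,0],
    [0,0,0],
    [0,0,0]
  ],
  "force": 20
}}

```text
clock: 3.5
position: [0.6177, -0.0235, 0.3505]
tool_rot: [-3.139, 0.0, 0.156]
force: [-0.2, 0.4, -0.8]
grip_width: 0.0499
finger_force: 0.0
```

Call:
{"op": "apply_moves", "data": {
  "claw": [0.05,0.05,0.05,0.05,0.05,0.05,0.05,0.05],
  "xyz": [
    [0.011,-0.0125,0],
    [0.011,-0.0125,0],
    [0,0,0],
    [0,0,0.02],
    [0,0,0.02],
    [0,0,0.02],
    [0,0,0.022],
    [0,0,0]
  ],
  "twist": [
    [0,0,0],
    [0,0,0],
    [0,0,0],
    [0,0,0],
    [0,0,0],
    [0,0,0],
    [0,0,0],
    [0,0,0]
  ]
}}

```text
clock: 4.3
position: [0.633, -0.0009, 0.2669]
tool_rot: [-3.141, 0.004, 0.15]
force: [-0.5, 0.4, -0.2]
grip_width: 0.0499
finger_force: 0.0
```

```bash
python3 - <<'E'
from workcell import bot
import cv2, numpy as np
f=bot.grab_frame("top"); a=cv2.resize(f['img'][140:230,200:310,::-1],None,fx=3.6,fy=3.6,interpolation=cv2.INTER_CUBIC)
f=bot.grab_frame("side"); b=cv2.resize(f['img'][140:230,210:320,::-1],None,fx=3.6,fy=3.6,interpolation=cv2.INTER_CUBIC)
cv2.imwrite("pics/knob.png",np.hstack([a,b])); s=bot.observe(); print(s['position'],s['force'])
E
```

```text
[ 0.63431386 -0.00070567  0.26990737] [-0.6427947  -0.79099231  0.06769232]
```

View pics/knob.png

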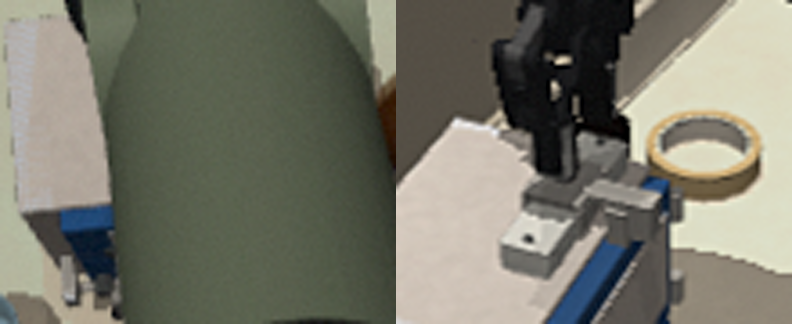

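The side view (right half) shows the left finger over the latch plate and the knob hidden between the fingers. I'll shift 4 mm to the left and close gently.

Call:
{"op": "apply_moves", "data": {
  "claw": [0.05,0.03,0.022,0.018,0.01,0.01,0.01],
  "xyz": [
    [0,-0.004,0],
    [0,0,0],
    [0,0,0],
    [0,0,0],
    [0,0,0],
    [0,0,0],
    [0,0,0]
  ],
  "twist": [
    [0,0,0],
    [0,0,0],
    [0,0,0],
    [0,0,0],
    [0,0,0],
    [0,0,0],
    [0,0,0]
  ],
  "force": 20
}}

```text
clock: 5.1
position: [0.6337, 0.0036, 0.2698]
tool_rot: [-3.141, -0.001, 0.151]
force: [-1.4, 2.5, 5.8]
grip_width: 0.0149
finger_force: 20.8
```

Call:
{"op": "apply_moves", "data": {
  "claw": [0.01,0.01,0.01],
  "xyz": [
    [0,-0.001,0],
    [0,-0.001,0],
    [0,0,0]
  ],
  "twist": [
    [0,0,0],
    [0,0,0],
    [0,0,0]
  ]
}}

```text
clock: 5.4
position: [0.6336, 0.0048, 0.2698]
tool_rot: [3.141, -0.001, 0.15]
force: [-0.5, -1.4, 5.3]
grip_width: 0.0149
finger_force: 20.8
```

Call:
{"op": "apply_moves", "data": {
  "claw": [0.01,0.01,0.01],
  "xyz": [
    [0,-0.001,0],
    [0,-0.001,0],
    [0,0,0]
  ],
  "twist": [
    [0,0,0],
    [0,0,0],
    [0,0,0]
  ]
}}

```text
clock: 5.7
position: [0.6333, 0.0068, 0.2698]
tool_rot: [3.141, -0.001, 0.15]
force: [-0.2, -1.2, 6.4]
grip_width: 0.0154
finger_force: 20.8
```

Call:
{"op": "apply_moves", "data": {
  "claw": [0.01,0.01,0.01],
  "xyz": [
    [0,-0.001,0],
    [0,-0.001,0],
    [0,0,0]
  ],
  "twist": [
    [0,0,0],
    [0,0,0],
    [0,0,0]
  ]
}}

```text
clock: 6.0
position: [0.633, 0.0088, 0.2699]
tool_rot: [3.141, -0.001, 0.15]
force: [0.6, -1.3, 6.3]
grip_width: 0.0153
finger_force: 20.8
```

Call:
{"op": "apply_moves", "data": {
  "claw": [0.01,0.01],
  "xyz": [
    [0,-0.001,0],
    [0,0,0]
  ],
  "twist": [
    [0,0,0],
    [0,0,0]
  ]
}}

```text
clock: 6.2
position: [0.6328, 0.0097, 0.2698]
tool_rot: [3.141, -0.001, 0.15]
force: [-0.2, -2.0, 6.4]
grip_width: 0.0153
finger_force: 20.8
```

Call:
{"op": "apply_moves", "data": {
  "claw": [0.01,0.01,0.01],
  "xyz": [
    [0,-0.001,0],
    [0,-0.001,0],
    [0,0,0]
  ],
  "twist": [
    [0,0,0],
    [0,0,0],
    [0,0,0]
  ]
}}

```text
clock: 6.5
position: [0.6325, 0.0117, 0.2698]
tool_rot: [3.141, -0.001, 0.15]
force: [0.3, -1.8, 5.2]
grip_width: 0.0154
finger_force: 20.8
```

Call:
{"op": "apply_moves", "data": {
  "claw": [0.01,0.01],
  "xyz": [
    [0,-0.0015,0],
    [0,0,0]
  ],
  "twist": [
    [0,0,0],
    [0,0,0]
  ]
}}

```text
clock: 6.7
position: [0.6323, 0.0133, 0.2698]
tool_rot: [3.141, -0.001, 0.15]
force: [-0.5, -1.0, 5.4]
grip_width: 0.0146
finger_force: 20.8
```

Call:
{"op": "apply_moves", "data": {
  "claw": [0.01,0.01,0.01],
  "xyz": [
    [0,-0.0015,0],
    [0,-0.0015,0],
    [0,0,0]
  ],
  "twist": [
    [0,0,0],
    [0,0,0],
    [0,0,0]
  ]
}}

```text
clock: 7.0
position: [0.6318, 0.0163, 0.2698]
tool_rot: [3.141, -0.001, 0.15]
force: [0.5, -0.9, 5.6]
grip_width: 0.015
finger_force: 20.8
```

Call:
{"op": "apply_moves", "data": {
  "claw": [0.01,0.01,0.01,0.01,0.01,0.01],
  "xyz": [
    [0,-0.002,0],
    [0,-0.002,0],
    [0,-0.002,0],
    [0,-0.002,0],
    [0,-0.002,0],
    [0,0,0]
  ],
  "twist": [
    [0,0,0],
    [0,0,0],
    [0,0,0],
    [0,0,0],
    [0,0,0],
    [0,0,0]
  ]
}}

```text
clock: 7.6
position: [0.6304, 0.0263, 0.2698]
tool_rot: [3.141, -0.001, 0.15]
force: [0.5, -1.4, 5.1]
grip_width: 0.0152
finger_force: 20.8
```

Call:
{"op": "apply_moves", "data": {
  "claw": [0.01,0.01,0.04,0.04,0.04,0.04,0.04,0.04,0.04],
  "xyz": [
    [0,-0.0015,0],
    [0,0,0],
    [0,0,0],
    [0,0,0],
    [0,0,0],
    [0,0,-0.02],
    [0,0,-0.03],
    [0,0,-0.03],
    [0,0,0]
  ],
  "twist": [
    [0,0,0],
    [0,0,0],
    [0,0,0],
    [0,0,0],
    [0,0,0],
    [0,0,0],
    [0,0,0],
    [0,0,0],
    [0,0,0]
  ]
}}

```text
clock: 8.5
position: [0.631, 0.0284, 0.3532]
tool_rot: [3.141, -0.005, 0.151]
force: [1.0, 0.4, -0.0]
grip_width: 0.0399
finger_force: 0.0
```

```bash
python3 - <<'E'
from workcell import bot
import numpy as np
for c in ("side",):
    f=bot.grab_frame(c); print([(np.round(d['position'],3),d['score']) for d in bot.find_in(c,"latch_knob")])
s=bot.observe(); print(np.round(s['qpos'],3),s['position'],s['tool_rot'],s['force'])
E
```

```text
[(array([0.63 , 0.031, 0.253]), 0.56), (array([ 0.485, -0.032,  0.014]), 0.39)]
[ 0.013  0.446 -0.229  1.419  0.102  1.288 -1.643] [0.62983033 0.02815405 0.34947608] [ 3.14155476e+00 -6.41561022e-04  1.50749122e-01] [-0.06911772 -1.05165178 -0.704624  ]
```

Call:
{"op": "apply_moves", "data": {
  "claw": [0.04,0.04,0.04,0.04,0.04,0.04,0.04,0.04,0.04,0.04,0.04,0.04,0.04,0.04,0.04,0.04],
  "xyz": [
    [0,0,0],
    [0,0,0],
    [0,0,0],
    [0,0,0],
    [0,0,0],
    [0,0,0],
    [0,0,0],
    [0,0,0],
    [0,0,0],
    [0,0,0],
    [0,0,0],
    [0.013,-0.021,0],
    [0.013,-0.021,0],
    [0.013,-0.021,0],
    [0.0126,-0.0202,0],
    [0,0,0]
  ],
  "twist": [
    [0,0,-0.1428],
    [0,0,-0.1428],
    [0,0,-0.1428],
    [0,0,-0.1428],
    [0,0,-0.1428],
    [0,0,-0.1428],
    [0,0,-0.1428],
    [0,0,-0.1428],
    [0,0,-0.1428],
    [0,0,-0.1428],
    [0,0,-0.1428],
    [0,0,0],
    [0,0,0],
    [0,0,0],
    [0,0,0],
    [0,0,0]
  ]
}}

```text
clock: 10.2
position: [0.5375, 0.0679, 0.3489]
tool_rot: [-3.14, 0.0, 1.724]
force: [1.6, -0.0, 0.2]
grip_width: 0.0402
finger_force: 0.0
```

```bash
python3 - <<'E'
from workcell import bot
import numpy as np
s=bot.observe(); print(np.round(s['qpos'],3),s['position'],s['tool_rot'],s['force'])
E
```

```text
[ 0.223  0.328 -0.602  1.638  0.195  1.237 -0.265] [0.53749439 0.06788902 0.34889115] [-3.14039400e+00  1.80991430e-04  1.72378918e+00] [ 1.59776544e+00 -6.59495878e-04  1.67987071e-01]
```

Call:
{"op": "apply_moves", "data": {
  "claw": [0.04,0.04,0.04,0.04,0.04],
  "xyz": [
    [-0.0018,0.0023,0.03],
    [0,0,0.03],
    [0,0,0.03],
    [0,0,0.022],
    [0,0,0]
  ],
  "twist": [
    [0,0,0],
    [0,0,0],
    [0,0,0],
    [0,0,0],
    [0,0,0]
  ]
}}

```text
clock: 10.7
position: [0.5409, 0.0646, 0.2341]
tool_rot: [-3.136, -0.0, 1.722]
force: [-0.9, 0.2, 0.6]
grip_width: 0.0398
finger_force: 0.0
```

```bash
python3 - <<'E'
from fit import *
import cv2
f=bot.grab_frame("side"); b=f['img'][:,:,::-1].copy()
s=bot.observe(); u=proj(f,s['position']); print(s['position'],u, proj(f,[.5403,.0665,.226]))
b=cv2.resize(b[165:315,190:340],None,fx=4,fy=4,interpolation=cv2.INTER_CUBIC)
for P in (s['position'],[.5403,.0665,.226]):
    v=(proj(f,P)-(190,165))*4; cv2.circle(b,(int(v[0]),int(v[1])),4,(0,0,255),1)
cv2.imwrite("pics/hand.png",b)
E
```

```text
[0.54180478 0.0649726  0.23607314] [282.76367439 228.51995992] [283.06319751 233.25077233]
```

View pics/hand.png

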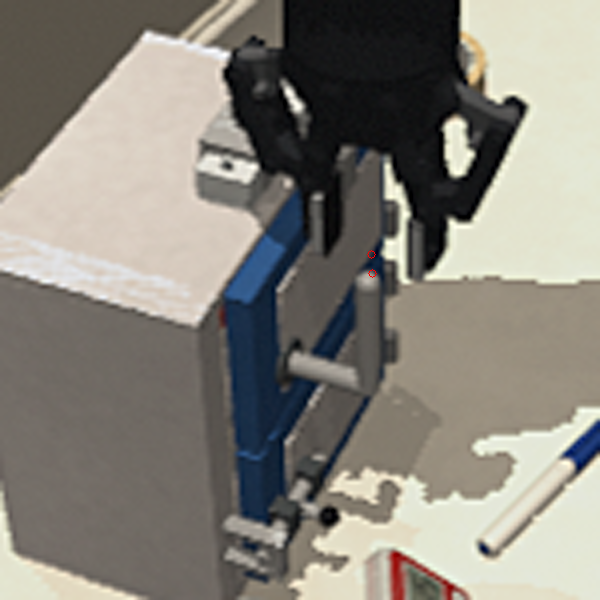

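The fingers straddle the bar: pads at about x 320 and 420 px, bar at 370, and my predicted bar top lands on the real one. Next I'll descend and grip.

Call:
{"op": "apply_moves", "data": {
  "claw": [0.032,0.032,0.032,0.032,0.01,0.01,0.01,0.01],
  "xyz": [
    [0,-0.001,0],
    [0,0,0.014],
    [0,0,0.014],
    [0,0,0.012],
    [0,0,0],
    [0,0,0],
    [0,0,0],
    [0,0,0]
  ],
  "twist": [
    [0,0,0],
    [0,0,0],
    [0,0,0],
    [0,0,0],
    [0,0,0],
    [0,0,0],
    [0,0,0],
    [0,0,0]
  ],
  "force": 20
}}

```text
clock: 11.55
position: [0.5408, 0.0649, 0.1968]
tool_rot: [-3.14, 0.0, 1.722]
force: [0.2, 0.4, -20.9]
grip_width: 0.011
finger_force: 19.4
```

Call:
{"op": "apply_moves", "data": {
  "claw": [0.01,0.01,0.01],
  "xyz": [
    [-0.0018,-0.0047,0.0005],
    [-0.0018,-0.0047,0.0005],
    [0,0,0]
  ],
  "twist": [
    [0,0,-0.035],
    [0,0,-0.035],
    [0,0,0]
  ]
}}

```text
clock: 11.85
position: [0.5323, 0.06, 0.1966]
tool_rot: [3.142, -0.0, 1.792]
force: [-1.6, 2.9, -7.8]
grip_width: 0.0109
finger_force: 20.5
```

Moving freely, so I'll continue the arc.

Call:
{"op": "apply_moves", "data": {
  "claw": [0.01,0.01,0.01,0.01,0.01,0.01,0.01],
  "xyz": [
    [-0.0035,-0.0093,0],
    [-0.0035,-0.0093,0],
    [-0.0035,-0.0093,0],
    [-0.0035,-0.0093,0],
    [-0.0035,-0.0093,0],
    [-0.0035,-0.0093,0],
    [0,0,0]
  ],
  "twist": [
    [0,0,-0.07],
    [0,0,-0.07],
    [0,0,-0.07],
    [0,0,-0.07],
    [0,0,-0.07],
    [0,0,-0.07],
    [0,0,0]
  ]
}}

```text
clock: 12.55
position: [0.4895, 0.0183, 0.1966]
tool_rot: [-3.141, 0.001, 2.211]
force: [0.7, -1.6, -11.3]
grip_width: 0.011
finger_force: 20.3
```

```bash
python3 - <<'E'
from workcell import bot
import numpy as np
s=bot.observe(); print(np.round(s['qpos'],3),s['position'],s['force'])
th=.49; p=np.array([-.045,.135]); h=np.array([.6051,-.0602])
for th in(.49,1.0,1.75):
    a=th+.1513; print(th,h+[np.cos(a)*p[0]-np.sin(a)*p[1],np.sin(a)*p[0]+np.cos(a)*p[1]])
E
```

```text
[ 0.377  0.424 -0.69   1.959  0.348  0.878  0.144] [0.4895214  0.0183328  0.19658093] [  0.73444883  -1.5533327  -11.32130761]
0.49 [0.48827857 0.02105733]
1.0 [ 0.46347676 -0.04631267]
1.75 [ 0.49200971 -0.14657469]
```

Call:
{"op": "apply_moves", "data": {
  "claw": [0.01,0.01,0.01,0.01,0.01,0.01,0.01,0.01],
  "xyz": [
    [-0.0035,-0.0093,0],
    [-0.0035,-0.0093,0],
    [-0.0035,-0.0093,0],
    [-0.0035,-0.0093,0],
    [-0.0035,-0.0093,0],
    [-0.0035,-0.0093,0],
    [-0.0035,-0.0093,0],
    [0,0,0]
  ],
  "twist": [
    [0,0,-0.07],
    [0,0,-0.07],
    [0,0,-0.07],
    [0,0,-0.07],
    [0,0,-0.07],
    [0,0,-0.07],
    [0,0,-0.07],
    [0,0,0]
  ]
}}

```text
clock: 13.35
position: [0.4667, -0.046, 0.1966]
tool_rot: [3.14, 0.002, 2.7]
force: [8.6, -1.1, -15.1]
grip_width: 0.011
finger_force: 20.0
```

```bash
python3 - <<'E'
from workcell import bot
import numpy as np
s=bot.observe(); print(np.round(s['qpos'],3),s['position'],s['force'])
E
```

```text
[ 0.607  0.417 -0.807  2.006  0.391  0.874  0.716] [ 0.46673321 -0.04596818  0.19662586] [  8.56467234  -1.11483021 -15.08524038]
```

Call:
{"op": "apply_moves", "data": {
  "claw": [0.01,0.01,0.01,0.01,0.01,0.01,0.01,0.01,0.01],
  "xyz": [
    [-0.0045,-0.009,0],
    [-0.0045,-0.009,0],
    [-0.0035,-0.0093,0],
    [-0.0035,-0.0093,0],
    [-0.0035,-0.0093,0],
    [-0.0035,-0.0093,0],
    [-0.0035,-0.0093,0],
    [-0.0035,-0.0093,0],
    [0,0,0]
  ],
  "twist": [
    [0,0,-0.07],
    [0,0,-0.07],
    [0,0,-0.07],
    [0,0,-0.07],
    [0,0,-0.07],
    [0,0,-0.07],
    [0,0,-0.07],
    [0,0,-0.07],
    [0,0,0]
  ]
}}

```text
clock: 14.25
position: [0.4814, -0.1232, 0.1965]
tool_rot: [3.141, 0.001, -3.024]
force: [2.4, 0.8, -5.4]
grip_width: 0.0113
finger_force: 21.0
```

Call:
{"op": "apply_moves", "data": {
  "claw": [0.01,0.01,0.01,0.01],
  "xyz": [
    [-0.0035,-0.0093,0],
    [-0.0035,-0.0093,0],
    [-0.0018,-0.0047,0],
    [0,0,0]
  ],
  "twist": [
    [0,0,-0.07],
    [0,0,-0.07],
    [0,0,-0.035],
    [0,0,0]
  ]
}}

```text
clock: 14.65
position: [0.494, -0.1435, 0.1965]
tool_rot: [3.141, 0.002, -2.85]
force: [4.6, 2.7, -7.4]
grip_width: 0.0111
finger_force: 20.8
```

Call:
{"op": "apply_moves", "data": {
  "claw": [0.01,0.01,0.01],
  "xyz": [
    [-0.0018,-0.0047,0],
    [-0.001,-0.0025,0],
    [0,0,0]
  ],
  "twist": [
    [0,0,-0.035],
    [0,0,-0.018],
    [0,0,0]
  ]
}}

```text
clock: 14.95
position: [0.4953, -0.1448, 0.1962]
tool_rot: [3.135, -0.004, -2.793]
force: [-24.5, 30.2, 12.9]
grip_width: 0.0112
finger_force: 24.5
```

At the stop. Backing off slightly, releasing and lifting.

Call:
{"op": "apply_moves", "data": {
  "claw": [0.01,0.01,0.032,0.032,0.032,0.032,0.032,0.032,0.032,0.032,0.032],
  "xyz": [
    [0.001,0.003,0],
    [0,0,0],
    [0,0,0],
    [0,0,0],
    [0,0,0],
    [0,0,-0.02],
    [0,0,-0.03],
    [0,0,-0.03],
    [0,0,-0.03],
    [0,0,-0.03],
    [0,0,0]
  ],
  "twist": [
    [0,0,0.018],
    [0,0,0],
    [0,0,0],
    [0,0,0],
    [0,0,0],
    [0,0,0],
    [0,0,0],
    [0,0,0],
    [0,0,0],
    [0,0,0],
    [0,0,0]
  ]
}}

```text
clock: 16.05
position: [0.4972, -0.1475, 0.3397]
tool_rot: [-3.138, 0.004, -2.813]
force: [0.0, 0.2, -0.8]
grip_width: 0.0317
finger_force: 0.0
```

```bash
python3 - <<'E'
from workcell import bot
import cv2
s=bot.observe(); print(s['position'],s['force'])
f=bot.grab_frame("side"); b=cv2.resize(f['img'][150:360,170:420,::-1],None,fx=2.8,fy=2.8,interpolation=cv2.INTER_CUBIC)
cv2.imwrite("pics/end.png",b)
E
```

```text
[ 0.49724554 -0.14753078  0.3397403 ] [ 0.04425203  0.20134779 -0.77539665]
```

View pics/end.png

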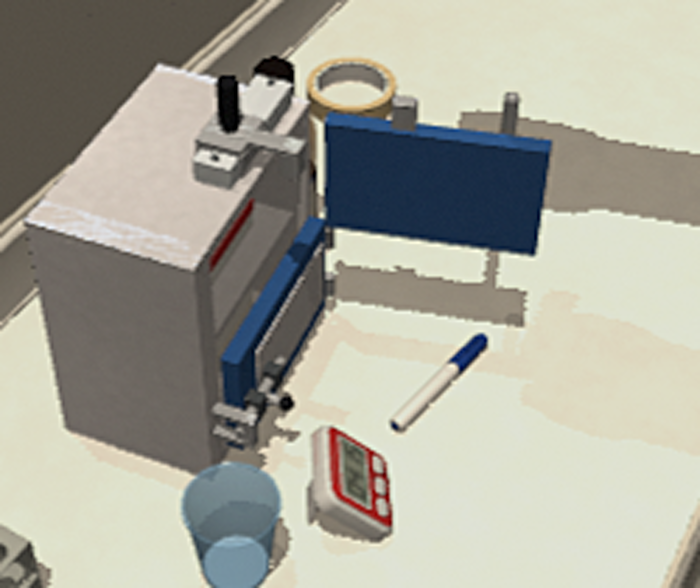

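The upper leaf is swung right back, from (330,120) to (550,150). The lower leaf is shut with its bolt home at (240,425), and the cup, timer and marker are in place. The arm touches nothing, so I'm handing the job in.

```bash
python3 -c "
from workcell import bot
print(bot.job_done())"
```

```text
the job is handed in; nothing more can be done
None
```

The job is handed in at about 16 s: the latch ran free to the left (about 24 mm) without meeting the stop, the upper leaf is swung back to its stop and let go, the lower leaf is still shut and bolted, and the things around it look undisturbed in the last picture.

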